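# Dock the tool tray on the tool case and latch it

## Robot

A 6-joint arm with a two-finger parallel gripper is mounted at the origin on a cart in front of the work surface, level with it; the furniture and walls round the work are solid. World frame = base frame: x ahead of the robot, y to its left, z up, the work surface at z = 0. Lengths are in mm, angles in rad, forces in N, time in s.
With the tool pointing down it reaches from about 350 to 975 mm from the base axis. Payload 7.1 kg.
Tool frame: the origin (TCP) lies at the very end of the fingers, on their centre line; the grasp point (between the pads) lies 19 mm behind it; x points along the fingers, y is the direction in which the jaws open and shut, and the axes are right-handed (so a half turn about x gives the same grasp; the last joint's range is limited). The gripper opens to 88 mm and grips with 3 to 60 N. Pads are 20 mm wide; open, the fingers measure 115 mm over their backs; the gripper's body (75 mm by 178 mm) begins 61 mm behind the grasp point.
Start: joints at [-1.183, 0.423, 1.63, -0, 1.089, -0.019], TCP at [247.311, -573.971, 222.675] pointing down, gripper open.
Joint ranges: [-3, 3], [-0.9, 2.11], [0.09, 2.58], [-1.31, 4.45], [0.11, 2.69], [-2.54, 2.54]. Speed limits (rad/s): [2.39, 2.39, 3.01, 3.14, 3.14, 3.14].

## Interface

Orientations are given as a rotation vector (axis times angle).
In Python, from workcell import ctrl gives the robot as it stands. The module is installed in compiled form; this text tells all that it offers.
- The arm moves only by the tool carry_out, never from a script. Its argument "commands" is a list of rows, each a list of 6 numbers: the shift along the tool's x, y, z in m, then the turn, a rotation vector about the tool's x, y, z in degrees. In form: [[tx, ty, tz, rx, ry, rz], ...]. A call has 1 to 8 rows; each row shifts and turns the pose as measured when the row begins, along the tool's axes as they then stand; what a row does not reach is not made up. A row lasts 1/8 s, in which the tool goes at most 62.5 mm and 10.7 degrees, less where a joint would pass 70% of its speed; a pose out of reach is approached as far as the arm can. A call with a gripper value outside its range is refused whole. "grip" is the closure, from 0 (fully open) to 1 (shut), set as the call begins (left out, the last holds). The fingers move at their own pace and stop on an object; the grip force is fixed at half the most. Time passes only in rows, so rows that do not move let the fingers close. It gives the time, the measured TCP pose, the force and the opening at its end, in the units of the state.
- ctrl.get_obs(): the state, without advancing time (a new reading comes with each control period).
- ctrl.get_image(name): name is "scene" or "top" or "wrist"; returns a dict with "pixels" (400x640x3 uint8, blue, green, red), "intrinsics" (3x3 intrinsics, pixels), "rvec" (rotation vector, rad) and "tvec" (3), from world to camera coordinates, as OpenCV has them. Camera axes: x right, y down, z forward; pixel columns grow to the right and rows downward; lengths in mm; the calibration is good to about 2 mm. A picture is of the moment at which its call begins. There is no depth.
- ctrl.close_job(): hands the job in, once; it reports no verdict.
The state is a dict: "t": time; "qpos": joint angles; "qvel": joint speeds; "joint_torque": joint torques, N m; "ee_pos": TCP position; "orientation": TCP orientation; "ft_force": force on the tool from outside, world axes, zero at the start; "moment": the same for the moment, N m; "width": finger opening in mm.
Only numpy, scipy, OpenCV 4.12 (cv2) and the standard library are available. Lean on these libraries where they do the work, as an engineer would, in place of code of your own. Each camera call takes 0.05 s, during which the arm holds its last target. There are 200 camera calls.

## Task

Carry the loaded tool tray by its grip bar onto the stacking plate on the tool case's lid, feel for the sockets and let all four corner lugs drop fully home so that the tray sits flush, never pressing or bumping it on the case with more than about 30 N. Then push the slide latch fully across the tray's lip and let go. Keep the nozzle and the hex key in the tray, and do not disturb the white paper cup.

Things in the scene. Friction and masses are not known exactly. Their poses are not given: they have to be found in the camera images.
- tray: Open black tote tray, 140 (x) x 200 (y) mm, on four corner lugs. Origin: centre, level with the lugs' underside; z up. Floor underside z 9, floor top z 12, rim z 51 mm; thin divider along y. At each short end a lip 50 mm wide, z 9 to 15 mm, sticks out to y +-118 mm. About 0.4 to 0.65 kg, plus 0.09 kg of contents. Sliding friction 0.5 to 0.75. Symmetric, either way round fits.
- tray_lug (a point): Underside centre of one of the tray's four corner lugs: 18 x 18 mm, 9 mm tall, centres at x +-58, y +-86 mm of the tray.
- tray_grip (a point): Centre of the tray's grey grip bar, straight above the tray's origin at z 94 mm; the bar is 16 mm wide (x), 18 mm high and 110 mm long along the tray's y, on two posts (12 x 10 mm) at y +-48 mm.
- nozzle: Copper gas nozzle, 24 mm across and 64 mm tall, standing in the tray; origin at the centre of its underside.
- key: Black hex key 31 x 93 x 7 mm lying in the tray; origin at the centre of its underside.
- case: Closed grey tool case, 244 (x) x 319 (y) x 80 mm, firm on the bench (never moves). Origin: centre of its underside; z up. On its lid is the grey stacking plate (point plate_top), and at the lid's -y end the slide latch. Fully home, the tray's origin is at z 83 mm of the case; with the lugs still on top of the plate, at z 92 mm. The tray's long side runs along the case's y.
- plate_top (a point): Point on the case's z axis at z 92 mm, level with the flat top of the 12 mm stacking plate. The plate is parallel to the case but clamped through slots: its centre lies up to 6 mm in x and 4 mm in y from this point, either way, unmeasured: feel for it. From its centre the top spans x -92 to 80, y -104 to 108 mm; four 21 x 21 mm through sockets at x +-58, y +-86 mm.
- fence_corner (a point): Fixed to the case: where the corner of the plate's two fences would be, were the plate centred (they shift with it). Fence ribs rise 18 mm above the plate's top on its +x and -y sides only, inner faces at x +71 and y -101 mm of its centre. A tray slid on its lugs in +x, then -y, until it stops at both is 1 mm past centre each way; sockets leave 1.5 mm round a lug.
- latch_knob (a point): Grip point of the slide latch: on an upright black knob 14 (x) x 18 (y) mm, from z 106 to 138 mm of the case; the point is at z 124 mm and, latch open, at x 0, y -143 mm of the case. Push it 20 mm to the case's +y to close; its steel tongue (30 mm wide, 6 mm thick) then passes over the lip of a seated tray, and strikes the lip of one that is not home.
- latch (a joint): Slide latch: 0 open, 0.020 m fully closed (end stop), moving along the case's +y; it takes about 2 to 3 N and stays where it is left.
- paper_cup: White paper cup 72 mm across, 78 mm tall, standing between the things; origin at the centre of its underside.
There are look-alikes about, which are no part of the job. Of the things like the tray, leave any that is brown or turquoise; of the rest the larger one is meant.

How it is judged:
By the outcome, as a careful person would: the job done as asked, in the order asked, and still so for the second after the job is handed in, with the robot touching nothing.
It also fails if it takes over 67 s, if anything falls off the work surface, if the arm or the gripper's body presses on something with over 40 N, if the wrist force passes 120 N, or if a joint passes its speed limit or range.

## Working session

There is one attempt and no reset: what is moved stays moved. The work goes in short steps, Python scripts to look and compute and a tool call to move; the robot and the scene stay as the last step left them, time stands still between calls to the robot, and variables do not carry over. Pictures are saved under pics/ and viewed, about 8 in all and at most 12, crops included, and the job is handed in when it is done.

Besides the shell and the picture viewer there is one more tool, called after "Request:" by a JSON object that holds its "op" and its "data", one argument or row to a line. carry_out: Moves the arm, as the interface text tells. Its arguments: {"type":"object","properties":{"commands":{"type":"array"},"grip":{"type":"number"}},"required":["commands"]}

```bash
mkdir -p pics
cat > h.py <<'E'
import numpy as np, cv2
from workcell import ctrl
def img(n,f=None):
    d=ctrl.get_image(n)
    if f: cv2.imwrite('pics/'+f,d['pixels'])
    np.savez('last_%s.npz'%n,**{k:np.array(v) for k,v in d.items()})
    return d
def load(n): return np.load('last_%s.npz'%n)
def unproj(d,u,v,z):
    K=np.array(d['intrinsics']);R=cv2.Rodrigues(np.array(d['rvec'],float))[0];t=np.array(d['tvec'],float).ravel()
    r=R.T@np.linalg.inv(K)@np.array([u,v,1.]);c=-R.T@t
    return c+r*(z-c[2])/r[2]
def proj(d,P):
    return cv2.projectPoints(np.array(P,float).reshape(-1,3),np.array(d['rvec'],float),np.array(d['tvec'],float),np.array(d['intrinsics'],float),None)[0].reshape(-1,2)
E
python3 - <<'E'
from h import *
a=img('scene','s1.png');b=img('top','t1.png')
o=ctrl.get_obs();print(o)
for d in(a,b):
    R=cv2.Rodrigues(np.array(d['rvec'],float))[0];print(-R.T@np.array(d['tvec']).ravel(),R.round(2).tolist(),np.array(d['intrinsics']).tolist())
E
```

```text
{'t': 0.1, 'qpos': array([-1.18296337e+00,  4.23773333e-01,  1.63062762e+00, -2.92429399e-05,
        1.08860388e+00, -1.90090284e-02]), 'qvel': array([ 0.00217823, -0.00201053, -0.00146724,  0.00137717,  0.00074641,
       -0.00056488]), 'joint_torque': array([-7.76388788e-04, -5.45614493e+01, -2.74325216e+01,  6.44658459e-02,
        1.87762961e-02, -3.67353482e-05]), 'ee_pos': array([ 247.1348536 , -573.50077389,  221.96835267]), 'orientation': array([ 1.99784063,  0.41358803, -1.99842088]), 'ft_force': array([ 0.51215255,  0.12878818, -0.61849627]), 'moment': array([ 0.01326299, -0.02332191, -0.01673475]), 'width': 87.45919861787425}
[-363.57646078  540.05726493 1133.02798756] [[-0.66, -0.76, 0.0], [-0.5, 0.43, -0.75], [0.57, -0.5, -0.66]] [[407.9282463204709, 0.0, 323.1127655432096], [0.0, 407.9282463204709, 200.36094602411566], [0.0, 0.0, 1.0]]
[ 292.7097519  -223.67118617 1805.8922763 ] [[0.01, -1.0, 0.01], [-0.99, -0.01, -0.15], [0.15, -0.01, -0.99]] [[422.1301397852771, 0.0, 321.02995632109054], [0.0, 422.1301397852771, 201.68000854626493], [0.0, 0.0, 1.0]]
```

View pics/t1.png

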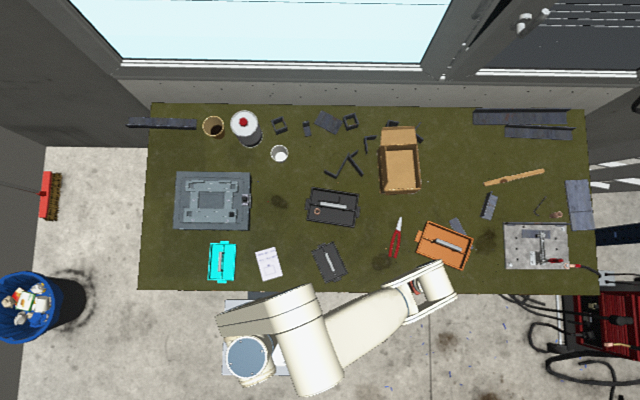

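View pics/s1.png

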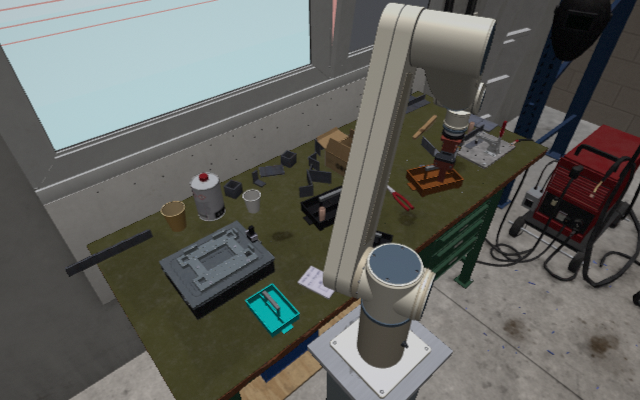

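Top view: the large black tray with the copper nozzle is at (332,207). Look-alikes are the small black tray (330,262), the brown tray (445,245) and the turquoise tray (221,262). The case is at (212,200) with its latch knob at (246,198), and the white cup is at (279,153). I choose the tray at (332,207) and check it in a close crop.

Run:
```python
import cv2
a=cv2.imread('pics/t1.png')
c=cv2.resize(a[140:290,165:365],None,fx=4,fy=4,interpolation=cv2.INTER_CUBIC)
cv2.imwrite('pics/t1c.png',c)
```

```text
(no output)
```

View pics/t1c.png

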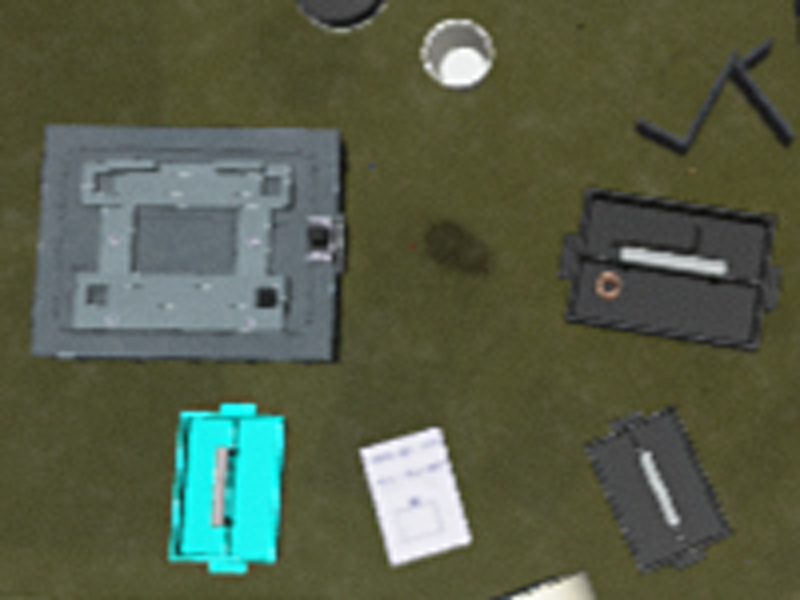

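Run:
```python
from h import *
d=load('top')
f=lambda x,y,z:unproj(d,165+(x-1.5)/4,140+(y-1.5)/4,z)[:2].round(1)
for n,x,y,z in [('barL',620,254,103),('barR',726,267,103),('rimTL',590,190,51),('rimTR',775,215,51),('rimBR',757,348,51),('rimBL',568,320,51),('noz',608,285,76),
 ('cTL',45,127,80),('cTR',340,130,80),('cBR',338,360,80),('cBL',33,356,80),('knob',320,236,138),('sTL',105,183,92),('sTR',272,183,92),('sBL',97,294,92),('sBR',267,297,92),
 ('pTL',84,162,92),('pBR',284,330,92),('pBL',72,326,92),('cup',457,53,78)]:
  print(n,f(x,y,z))
o=ctrl.get_obs();print(o['t'],cv2.Rodrigues(o['orientation'])[0].round(3).tolist())
```

```text
barL [ 545.9 -233.2]
barR [ 533.9 -341.4]
rimTL [ 621.6 -201. ]
rimTR [ 597.4 -396.6]
rimBR [ 456.4 -377.5]
rimBL [ 483.2 -180. ]
noz [ 517.4 -221.3]
cTL [675.1 367.1]
cTR [676.2  60.3]
cBR [436.   53.5]
cBL [436.2 364.2]
knob [554.9  66.7]
sTL [614.4 297.7]
sTR [616.7 126.2]
sBL [499.3 299.2]
sBR [498.4 126.2]
pTL [636.1 320.6]
pBR [464.9 107.5]
pBL [466.2 322.6]
cup [761.2 -59.2]
0.1 [[-0.001, 0.396, -0.918], [0.001, -0.918, -0.396], [-1.0, -0.001, -0.0]]
```

```bash
cat >> h.py <<'E'
from scipy.spatial.transform import Rotation as Ro, Slerp
def plan(p,yaw,n):
    """rows (tool axes) from current pose to TCP p, tool down, tool y at yaw deg"""
    o=ctrl.get_obs();c,s=np.cos(np.radians(yaw)),np.sin(np.radians(yaw))
    Y=np.array([c,s,0]);X=np.array([0,0,-1.]);T=Ro.from_matrix(np.stack([X,Y,np.cross(X,Y)],1))
    R0=Ro.from_rotvec(o['orientation']);sl=Slerp([0,1],Ro.concatenate([R0,T]))
    st=(np.array(p)-o['ee_pos'])/1000/n
    for i in range(n):
        A=sl(i/n);B=sl((i+1)/n)
        print((A.inv().apply(st)).round(4).tolist()+np.degrees((A.inv()*B).as_rotvec()).round(2).tolist())
def st():
    o=ctrl.get_obs();M=cv2.Rodrigues(o['orientation'])[0]
    print('t',round(o['t'],2),'p',o['ee_pos'].round(1),'yaw',np.degrees(np.arctan2(M[1,1],M[0,1])).round(2),'xdown',M[:,0].round(3),'F',o['ft_force'].round(1),'M',o['moment'].round(2),'w',round(o['width'],1),'q',np.round(o['qpos'],2))
E
python3 -c "
from h import *
plan([540,-287,250],-6.5,8)"
```

```text
[-0.0035, -0.0184, -0.0478, -7.52, -0.01, 0.01]
[-0.0035, -0.012, -0.0498, -7.52, -0.01, 0.01]
[-0.0035, -0.0054, -0.0509, -7.52, -0.01, 0.01]
[-0.0035, 0.0013, -0.0512, -7.52, -0.01, 0.01]
[-0.0035, 0.008, -0.0506, -7.52, -0.01, 0.01]
[-0.0035, 0.0146, -0.0491, -7.52, -0.01, 0.01]
[-0.0035, 0.0209, -0.0468, -7.52, -0.01, 0.01]
[-0.0035, 0.0268, -0.0436, -7.52, -0.01, 0.01]
```

Request:
{"op": "carry_out", "data": {
  "commands": [
    [-0.0035,-0.018,-0.048,-7.5,0,0],
    [-0.0035,-0.012,-0.05,-7.5,0,0],
    [-0.0035,-0.005,-0.051,-7.5,0,0],
    [-0.0035,0.001,-0.051,-7.5,0,0],
    [-0.0035,0.008,-0.05,-7.5,0,0],
    [-0.0035,0.0145,-0.049,-7.5,0,0],
    [-0.0035,0.021,-0.047,-7.5,0,0],
    [-0.0035,0.027,-0.0435,-7.5,0,0]
  ],
  "grip": 0
}}

```text
t: 1.1
ee_pos: [542.1, -277.5, 247.9]
orientation: [1.276, 1.172, -1.276]
ft_force: [0.6, -0.4, 0.1]
width: 87.8
```

```bash
python3 -c "
from h import *
st();img('wrist','w1.png')
plan([540,-287,250],-6.5,4)"
```

```text
t 1.1 p [ 542.1 -277.5  247.9] yaw -5.15 xdown [-0.004  0.004 -1.   ] F [ 0.6 -0.4  0.1] M [-0.05 -0.1  -0.  ] w 87.8 q [-0.49  0.38  1.64  0.    1.13 -0.4 ]
[-0.0004, -0.0012, 0.0034, 0.45, -0.08, 0.02]
[-0.0004, -0.0012, 0.0035, 0.45, -0.08, 0.02]
[-0.0004, -0.0012, 0.0035, 0.45, -0.08, 0.02]
[-0.0004, -0.0012, 0.0035, 0.45, -0.08, 0.02]
```

View pics/w1.png

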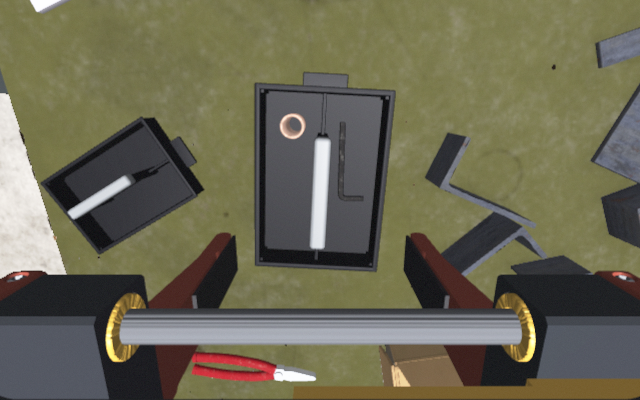

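Wrist view: this is the right tray. The bar runs from (323,137) to (317,249), the nozzle is at (292,126), the key is at (345,165), and the rim corners are at (256,84), (394,91), (377,271) and (256,266).

Run:
```python
from h import *
d=load('wrist')
f=lambda u,v,z:unproj(d,u,v,z)[:2]
a,b=f(323.5,136,103),f(317.5,250,103);print(a,b,(a+b)/2,np.linalg.norm(a-b),np.degrees(np.arctan2(*(a-b))))
c=[f(*p,51) for p in [(256,84),(394,91),(377,271),(256,266)]]
print(np.mean(c,0),[np.linalg.norm(c[i]-c[i-1]).round(1) for i in range(4)],[np.degrees(np.arctan2(*(c[i]-c[j]))).round(2) for i,j in((0,3),(1,2))],np.array(c).round(1).tolist())
```

```text
[ 547.6708961  -229.86288986] [ 532.07341582 -339.72960778] [ 539.87215596 -284.79624882] 110.9683608024393 8.080131064330553
[ 539.70246334 -286.06121331] [np.float64(202.1), np.float64(139.8), np.float64(201.3), np.float64(141.9)] [np.float64(8.1), np.float64(7.49)] [[484.1, -176.5], [622.6, -195.8], [596.4, -395.4], [455.7, -376.5]]
```

```bash
python3 -c "
from h import *
plan([540,-285.5,75],-7.9,6)"
```

```text
[0.0289, -0.0008, 0.0022, 0.53, -0.06, 0.01]
[0.0289, -0.0008, 0.0022, 0.53, -0.06, 0.01]
[0.0289, -0.0008, 0.0022, 0.53, -0.06, 0.01]
[0.0289, -0.0008, 0.0022, 0.53, -0.06, 0.01]
[0.0289, -0.0008, 0.0021, 0.53, -0.06, 0.01]
[0.0289, -0.0007, 0.0021, 0.53, -0.06, 0.01]
```

Request:
{"op": "carry_out", "data": {
  "commands": [
    [0.025,-0.0012,0.0032,0.8,-0.09,0],
    [0.025,-0.0012,0.0032,0.8,-0.09,0],
    [0.025,-0.0012,0.0032,0.8,-0.09,0],
    [0.025,-0.0012,0.0032,0.8,-0.09,0],
    [0.02,0,0,0,0,0],
    [0.02,0,0,0,0,0],
    [0,0,0,0,0,0]
  ]
}}

```text
t: 2.02
ee_pos: [539.6, -283.5, 102.5]
orientation: [1.308, 1.145, -1.312]
ft_force: [-0.2, 0.4, 0.0]
width: 88.0
```

```bash
python3 -c "
from h import *
st()
plan([540,-285.5,75],-7.9,2)"
```

```text
t 2.02 p [ 539.6 -283.5  102.5] yaw -7.86 xdown [-0.004  0.001 -1.   ] F [-0.2  0.4  0. ] M [ 0.01 -0.06 -0.01] w 88.0 q [-0.5   0.56  1.73 -0.    0.85 -0.36]
[0.0137, 0.0004, 0.001, 0.02, -0.01, 0.12]
[0.0137, 0.0004, 0.001, 0.02, -0.01, 0.12]
```

Request:
{"op": "carry_out", "data": {
  "commands": [
    [0.014,0.0004,0.001,0,0,0.12],
    [0.013,0.0004,0.001,0,0,0.12],
    [0.003,0,0,0,0,0],
    [0,0,0,0,0,0]
  ]
}}

```text
t: 2.52
ee_pos: [540.8, -286.4, 71.9]
orientation: [1.31, 1.139, -1.309]
ft_force: [0.1, 0.2, -0.4]
width: 87.6
```

Request:
{"op": "carry_out", "data": {
  "commands": [
    [0,0,0,0,0,0],
    [0,0,0,0,0,0],
    [0,0,0,0,0,0],
    [0,0,0,0,0,0],
    [0,0,0,0,0,0],
    [0,0,0,0,0,0]
  ],
  "grip": 1
}}

```text
t: 3.28
ee_pos: [541.6, -286.7, 73.3]
orientation: [1.311, 1.137, -1.307]
ft_force: [0.3, -0.4, -0.2]
width: 31.1
```

```bash
python3 -c "
from h import *
st()"
```

```text
t 3.27 p [ 541.6 -286.7   73.3] yaw -7.88 xdown [ 0.004 -0.002 -1.   ] F [ 0.3 -0.4 -0.2] M [ 0.01 -0.09 -0.02] w 31.1 q [-0.51  0.6   1.74  0.    0.79 -0.37]
```

Request:
{"op": "carry_out", "data": {
  "commands": [
    [0,0,0,0,0,0],
    [0,0,0,0,0,0],
    [0,0,0,0,0,0],
    [0,0,0,0,0,0]
  ]
}}

```text
t: 3.78
ee_pos: [540.7, -286.5, 73.2]
orientation: [1.311, 1.138, -1.309]
ft_force: [-1.1, 1.2, 1.0]
width: 15.8
```

Request:
{"op": "carry_out", "data": {
  "commands": [
    [-0.005,0,0,0,0,0],
    [-0.01,0,0,0,0,0],
    [-0.015,0,0,0,0,0],
    [-0.02,0,0,0,0,0]
  ]
}}

```text
t: 4.28
ee_pos: [538.6, -285.1, 122.6]
orientation: [1.31, 1.145, -1.311]
ft_force: [-0.5, -0.4, -6.9]
width: 15.6
```

```bash
python3 -c "
from h import *
st()
plan([557,180,330],0,16)"
```

```text
t 4.28 p [ 538.6 -285.1  122.6] yaw -7.88 xdown [-0.003  0.002 -1.   ] F [-0.5 -0.4 -6.9] M [-0.11 -0.13  0.  ] w 15.6 q [-0.51  0.53  1.73  0.    0.89 -0.37]
[-0.0129, -0.0029, -0.029, -0.49, -0.01, 0.01]
[-0.0129, -0.0026, -0.029, -0.49, -0.01, 0.01]
[-0.0129, -0.0024, -0.029, -0.49, -0.01, 0.01]
[-0.0129, -0.0021, -0.029, -0.49, -0.01, 0.01]
[-0.0129, -0.0019, -0.029, -0.49, -0.01, 0.01]
[-0.0129, -0.0016, -0.0291, -0.49, -0.01, 0.01]
[-0.0129, -0.0014, -0.0291, -0.49, -0.01, 0.01]
[-0.0129, -0.0011, -0.0291, -0.49, -0.01, 0.01]
[-0.0129, -0.0009, -0.0291, -0.49, -0.01, 0.01]
[-0.0129, -0.0006, -0.0291, -0.49, -0.01, 0.01]
[-0.0129, -0.0004, -0.0291, -0.49, -0.01, 0.01]
[-0.0129, -0.0001, -0.0291, -0.49, -0.01, 0.01]
[-0.013, 0.0001, -0.0291, -0.49, -0.01, 0.01]
[-0.013, 0.0004, -0.0291, -0.49, -0.01, 0.01]
[-0.013, 0.0006, -0.0291, -0.49, -0.01, 0.01]
[-0.013, 0.0009, -0.0291, -0.49, -0.01, 0.01]
```

Request:
{"op": "carry_out", "data": {
  "commands": [
    [-0.008,0,-0.005,-0.5,0,0],
    [-0.012,-0.001,-0.01,-0.5,0,0],
    [-0.015,-0.002,-0.015,-0.5,0,0],
    [-0.018,-0.002,-0.02,-0.5,0,0],
    [-0.02,-0.002,-0.024,-0.5,0,0],
    [-0.02,-0.002,-0.026,-0.5,0,0],
    [-0.02,-0.002,-0.026,-0.5,0,0],
    [-0.02,-0.002,-0.026,-0.5,0,0]
  ]
}}

```text
t: 5.28
ee_pos: [539.1, -121.9, 265.1]
orientation: [1.256, 1.183, -1.256]
ft_force: [0.7, -0.7, -5.8]
width: 15.8
```

Request:
{"op": "carry_out", "data": {
  "commands": [
    [-0.018,-0.002,-0.026,-0.5,0,0],
    [-0.015,-0.002,-0.026,-0.5,0,0],
    [-0.01,-0.002,-0.025,-0.5,0,0],
    [-0.005,-0.002,-0.024,-0.5,0,0],
    [0,-0.002,-0.02,-0.5,0,0],
    [0,0,-0.014,-0.5,0,0],
    [0,0,-0.007,-0.5,0,0],
    [0,0,0,0,0,0]
  ]
}}

```text
t: 6.28
ee_pos: [529.6, 34.9, 322.4]
orientation: [1.205, 1.216, -1.197]
ft_force: [0.9, -0.7, -7.0]
width: 15.7
```

```bash
python3 -c "
from h import *
st();d=img('wrist','w2.png')
R=cv2.Rodrigues(np.array(d['rvec'],float))[0];print(-R.T@np.array(d['tvec']).ravel())"
```

```text
t 6.28 p [529.6  34.9 322.4] yaw 0.66 xdown [ 0.002  0.004 -1.   ] F [ 0.9 -0.7 -7. ] M [-0.12 -0.09  0.02] w 15.7 q [0.04 0.18 1.73 0.   1.23 0.03]
[527.51787407 108.53267206 484.38457593]
```

View pics/w2.png

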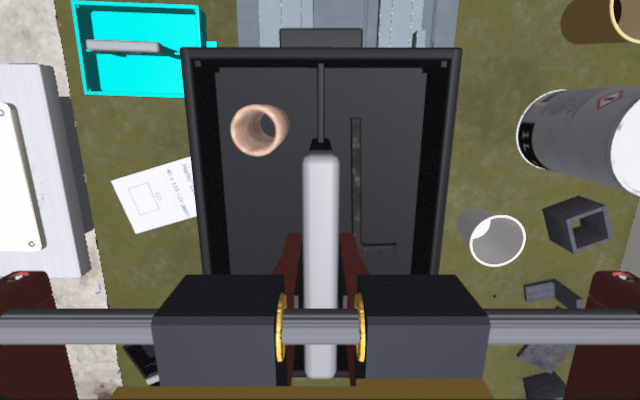

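The tray hangs straight and level with its contents inside, but it hides the case. I'll enlarge the case from the first top picture.

Run:
```python
import cv2
a=cv2.imread('pics/t1.png')
c=cv2.resize(a[167:237,168:258],None,fx=8,fy=8,interpolation=cv2.INTER_CUBIC)
cv2.imwrite('pics/t1d.png',cv2.convertScaleAbs(c,alpha=1.4))
```

```text
(no output)
```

View pics/t1d.png

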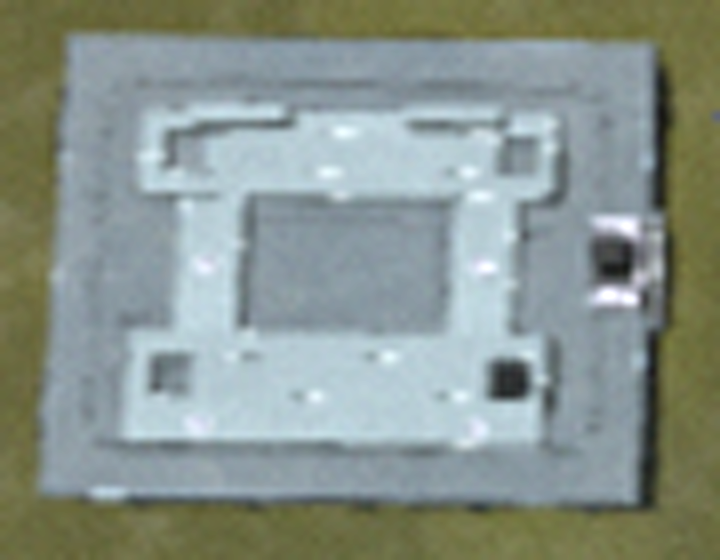

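```bash
cat > fit.py <<'E'
from h import *
from scipy.optimize import least_squares
d=dict(load('top'))
cvt=lambda L:np.array([[168+(x-3.5)/8,167+(y-3.5)/8] for x,y in L])
# case +x is up in picture, +y left
lid=cvt([(70,35),(655,43),(645,505),(42,494)]); LP=[(122,159.5,80),(122,-159.5,80),(-122,-159.5,80),(-122,159.5,80)]
so=cvt([(184,148),(519,156),(171,375),(508,379)]); SP=[(58,86,90),(58,-86,90),(-58,86,90),(-58,-86,90)]
kn=cvt([(612,256)])
def model(p):
    x,y,a,dx,dy=p;R=Ro.from_euler('z',a).as_matrix();o=np.array([x,y,0])
    return [proj(d,(np.array(P,float)+s)@R.T+o) for P,s in((LP,0),(SP,[dx,dy,0]),([(0,-143,138)],0))]
def res(p):
    a=model(p);return np.concatenate([((a[0]-lid)*.6).ravel(),(a[1]-so).ravel(),(a[2]-kn).ravel(),np.array([p[3]/6,p[4]/4])*.3])
r=least_squares(res,[556,211,0,0,0]);p=r.x;print(p[:2],np.degrees(p[2]),p[3:],'plate',p[:2]+p[3:])
a=model(p);print([(m-q).round(2).tolist() for m,q in zip(a,(lid,so,kn))])
E
python3 fit.py
```

```text
[556.3180931  212.05738108] -0.13525184981293248 [0.38253037 1.49494469] plate [556.70062347 213.55232577]
[[[-1.39, -0.42], [2.14, -0.19], [1.07, 0.44], [-1.84, 0.65]], [[0.05, 0.27], [-0.03, -0.07], [-0.04, -0.17], [0.05, -0.03]], [[-0.02, -0.22]]]
```

Run:
```python
from h import *
d=load('wrist');z=249
a,b=unproj(d,184,48,z+51),unproj(d,461,47,z+51);print(a,b,(a+b)/2,a[0]-b[0])
c,e=unproj(d,303,165,z+103),unproj(d,338,165,z+103);print(c,e,(c+e)/2); print(unproj(d,321,150,z+103))
print(unproj(d,321,29,z+15))
plan([549,218.5,250],-0.1,12)
```

```text
[458.75394718 136.20727608 300.        ] [598.54605904 138.25450907 300.        ] [528.65000311 137.23089257 300.        ] -139.79211185719998
[521.14503984  86.10580887 352.        ] [535.02071014  86.25611357 352.        ] [528.08287499  86.18096122 352.        ]
[528.21108737  92.11054357 352.        ]
[527.83061295 152.97490492 264.        ]
[0.0061, 0.0018, -0.0153, 0.06, -0.02, -0.01]
[0.0061, 0.0018, -0.0153, 0.06, -0.02, -0.01]
[0.0061, 0.0017, -0.0153, 0.06, -0.02, -0.01]
[0.0061, 0.0017, -0.0153, 0.06, -0.02, -0.01]
[0.0061, 0.0017, -0.0153, 0.06, -0.02, -0.01]
[0.0061, 0.0017, -0.0153, 0.06, -0.02, -0.01]
[0.0061, 0.0017, -0.0153, 0.06, -0.02, -0.01]
[0.0061, 0.0017, -0.0153, 0.06, -0.02, -0.01]
[0.0061, 0.0017, -0.0153, 0.06, -0.02, -0.01]
[0.006, 0.0016, -0.0153, 0.06, -0.02, -0.01]
[0.006, 0.0016, -0.0153, 0.06, -0.02, -0.01]
[0.006, 0.0016, -0.0153, 0.06, -0.02, -0.01]
```

Request:
{"op": "carry_out", "data": {
  "commands": [
    [0,0.001,-0.005,0,0,0],
    [0,0.002,-0.011,0.1,0,0],
    [0.002,0.002,-0.017,0.1,0,0],
    [0.004,0.002,-0.022,0.1,0,0],
    [0.006,0.002,-0.024,0.1,0,0],
    [0.008,0.002,-0.024,0.1,0,0],
    [0.009,0.002,-0.024,0.1,0,0],
    [0.009,0.002,-0.022,0.1,0,0]
  ]
}}

```text
t: 7.32
ee_pos: [545.7, 191.7, 283.3]
orientation: [1.219, 1.208, -1.21]
ft_force: [-0.7, 0.0, -6.5]
width: 16.1
```

Request:
{"op": "carry_out", "data": {
  "commands": [
    [0.009,0.001,-0.017,0.1,0,0],
    [0.009,0.001,-0.012,0,0,0],
    [0.006,0,-0.006,0,0,0],
    [0.003,0,-0.002,0,0,0],
    [0,0,0,0,0,0]
  ]
}}

```text
t: 7.95
ee_pos: [547.4, 232.5, 253.5]
orientation: [1.217, 1.209, -1.212]
ft_force: [-0.3, 0.9, -7.1]
width: 16.0
```

Run:
```python
from h import *
st();plan([549,218,180],-0.1,6)
```

```text
t 7.95 p [547.4 232.5 253.5] yaw -0.37 xdown [ 0.     0.004 -1.   ] F [-0.3  0.9 -7.1] M [-0.1  -0.13  0.01] w 16.0 q [0.38 0.34 1.67 0.   1.12 0.38]
[0.0122, 0.0003, 0.0025, -0.04, -0.04, -0.0]
[0.0122, 0.0003, 0.0025, -0.04, -0.04, -0.0]
[0.0122, 0.0003, 0.0025, -0.04, -0.04, -0.0]
[0.0122, 0.0003, 0.0024, -0.04, -0.04, -0.0]
[0.0122, 0.0003, 0.0024, -0.04, -0.04, -0.0]
[0.0122, 0.0003, 0.0024, -0.04, -0.04, -0.0]
```

Request:
{"op": "carry_out", "data": {
  "commands": [
    [0.008,0,0.003,0,0,0],
    [0.014,0.0003,0.004,-0.1,-0.1,0],
    [0.014,0.0003,0.004,-0.1,-0.1,0],
    [0.014,0.0003,0.003,0,0,0],
    [0.012,0.0003,0.001,0,0,0],
    [0.008,0,0,0,0,0],
    [0.003,0,0,0,0,0],
    [0,0,0,0,0,0]
  ]
}}

```text
t: 8.95
ee_pos: [548.9, 215.1, 175.2]
orientation: [1.213, 1.207, -1.213]
ft_force: [0.3, 0.8, -6.8]
width: 15.8
```

Run:
```python
from h import *
st();plan([549,218,167],-0.1,4)
img('scene','s2.png')
a=cv2.imread('pics/s2.png');c=cv2.resize(a[180:330,130:330],None,fx=4,fy=4,interpolation=cv2.INTER_CUBIC);cv2.imwrite('pics/s2c.png',c)
```

```text
t 8.95 p [548.9 215.1 175.2] yaw -0.27 xdown [ 0. -0. -1.] F [ 0.3  0.8 -6.8] M [-0.06 -0.13 -0.03] w 15.8 q [ 0.35  0.43  1.75 -0.    0.97  0.36]
[0.002, 0.0, -0.0007, -0.04, 0.0, -0.0]
[0.002, 0.0, -0.0007, -0.04, 0.0, -0.0]
[0.002, 0.0, -0.0007, -0.04, 0.0, -0.0]
[0.002, 0.0, -0.0007, -0.04, 0.0, -0.0]
```

View pics/s2c.png

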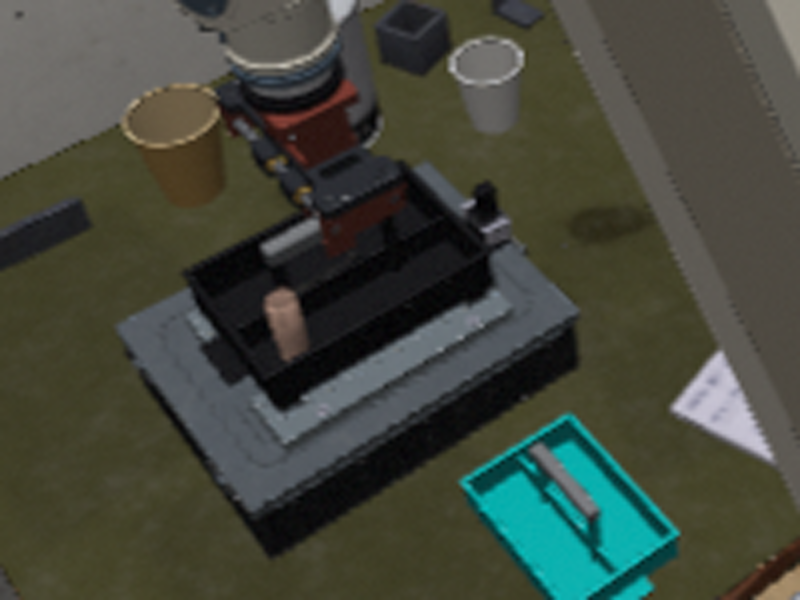

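The tray hovers over the plate, nozzle standing, everything else undisturbed. Lowering in small steps.

Request:
{"op": "carry_out", "data": {
  "commands": [
    [0.002,0,-0.0015,0,0,0],
    [0.002,0,-0.0015,0,0,0],
    [0.0015,0,0,0,0,0],
    [0.0015,0,0,0,0,0],
    [0.001,0,0,0,0,0]
  ]
}}

```text
t: 9.62
ee_pos: [549.8, 218.9, 168.2]
orientation: [1.214, 1.206, -1.21]
ft_force: [0.2, 1.2, -5.9]
width: 15.8
```

Request:
{"op": "carry_out", "data": {
  "commands": [
    [0.001,0,0,0,0,0],
    [0.001,0,0,0,0,0]
  ]
}}

```text
t: 9.88
ee_pos: [549.8, 218.9, 166.1]
orientation: [1.214, 1.206, -1.21]
ft_force: [-0.6, 0.2, -6.3]
width: 15.7
```

Request:
{"op": "carry_out", "data": {
  "commands": [
    [0.001,0,0,0,0,0]
  ]
}}

```text
t: 10.0
ee_pos: [550.0, 218.9, 165.1]
orientation: [1.215, 1.206, -1.21]
ft_force: [0.5, -1.5, -0.2]
width: 15.8
```

Request:
{"op": "carry_out", "data": {
  "commands": [
    [0.001,0,0,0,0,0]
  ]
}}

```text
t: 10.12
ee_pos: [550.1, 218.9, 165.1]
orientation: [1.215, 1.206, -1.21]
ft_force: [-6.2, -1.7, 8.7]
width: 15.7
```

Request:
{"op": "carry_out", "data": {
  "commands": [
    [0.001,0,0,0,0,0]
  ]
}}

```text
t: 10.25
ee_pos: [550.1, 218.9, 165.1]
orientation: [1.215, 1.206, -1.209]
ft_force: [-4.9, -2.1, 7.0]
width: 15.5
```

Request:
{"op": "carry_out", "data": {
  "commands": [
    [0.0003,0.0015,0,0,0,0],
    [0.0003,0.0015,0,0,0,0]
  ]
}}

```text
t: 10.5
ee_pos: [551.4, 218.9, 165.1]
orientation: [1.213, 1.208, -1.212]
ft_force: [-8.2, 0.5, 5.3]
width: 15.7
```

Request:
{"op": "carry_out", "data": {
  "commands": [
    [0.0003,0.0015,0,0,0,0],
    [0.0003,0.0015,0,0,0,0]
  ]
}}

```text
t: 10.75
ee_pos: [551.7, 218.9, 165.4]
orientation: [1.21, 1.211, -1.216]
ft_force: [-8.1, -0.5, 6.0]
width: 15.9
```

Request:
{"op": "carry_out", "data": {
  "commands": [
    [0.0003,0.001,0,0,0,0]
  ]
}}

```text
t: 10.88
ee_pos: [551.8, 218.9, 165.5]
orientation: [1.209, 1.213, -1.218]
ft_force: [-5.7, -0.3, 2.4]
width: 16.2
```

Request:
{"op": "carry_out", "data": {
  "commands": [
    [-0.0004,0.0015,0,0,0,0]
  ]
}}

```text
t: 11.0
ee_pos: [553.1, 219.0, 165.8]
orientation: [1.209, 1.213, -1.218]
ft_force: [0.1, 0.8, -6.8]
width: 15.9
```

Run:
```python
from h import *
st();plan([553,218.9,165.3],-0.13,1)
```

```text
t 11.0 p [553.1 219.  165.8] yaw -0.25 xdown [-0.007  0.    -1.   ] F [ 0.1  0.8 -6.8] M [-0.03 -0.16  0.02] w 15.9 q [0.36 0.45 1.74 0.   0.96 0.36]
[0.0005, -0.0, 0.0001, -0.12, -0.02, 0.42]
```

Request:
{"op": "carry_out", "data": {
  "commands": [
    [0.0004,0.001,0,-0.1,0,0.4]
  ]
}}

```text
t: 11.12
ee_pos: [554.6, 219.0, 165.1]
orientation: [1.212, 1.208, -1.21]
ft_force: [-2.1, 0.0, 1.6]
width: 15.8
```

Request:
{"op": "carry_out", "data": {
  "commands": [
    [0.0003,0.0015,0,0,0,0]
  ]
}}

```text
t: 11.25
ee_pos: [554.9, 219.0, 165.1]
orientation: [1.211, 1.209, -1.213]
ft_force: [-11.6, -0.2, 11.6]
width: 15.6
```

Request:
{"op": "carry_out", "data": {
  "commands": [
    [0.0001,0.0015,0,0,0,0]
  ]
}}

```text
t: 11.38
ee_pos: [555.1, 219.0, 165.4]
orientation: [1.209, 1.211, -1.215]
ft_force: [-7.1, -0.8, 5.5]
width: 15.7
```

Request:
{"op": "carry_out", "data": {
  "commands": [
    [-0.0008,0,0,0,0,0.4],
    [-0.0004,0,0,0,0,0]
  ]
}}

```text
t: 11.62
ee_pos: [555.4, 219.0, 166.1]
orientation: [1.213, 1.205, -1.209]
ft_force: [-0.7, 0.3, -6.5]
width: 15.8
```

Request:
{"op": "carry_out", "data": {
  "commands": [
    [0,0.001,0,0,0,0],
    [0,0.001,0,0,0,0]
  ]
}}

```text
t: 11.88
ee_pos: [556.4, 218.7, 165.4]
orientation: [1.211, 1.207, -1.211]
ft_force: [-5.2, -0.1, -3.9]
width: 15.9
```

Run:
```python
from h import *
st();plan([558,218.9,166],-0.13,1)
```

```text
t 11.88 p [556.4 218.7 165.4] yaw -0.15 xdown [ 0.001 -0.001 -1.   ] F [-5.2 -0.1 -3.9] M [0.09 0.9  0.2 ] w 15.9 q [ 0.36  0.45  1.73 -0.    0.95  0.36]
[-0.0006, 0.0016, -0.0002, -0.02, 0.04, -0.04]
```

Request:
{"op": "carry_out", "data": {
  "commands": [
    [-0.0006,0,0,0,0,0]
  ]
}}

```text
t: 12.0
ee_pos: [556.3, 218.7, 165.7]
orientation: [1.211, 1.207, -1.211]
ft_force: [-0.5, -0.1, -6.7]
width: 15.9
```

Request:
{"op": "carry_out", "data": {
  "commands": [
    [-0.0002,0.001,0,0,0,0]
  ]
}}

```text
t: 12.12
ee_pos: [556.6, 218.6, 165.7]
orientation: [1.209, 1.208, -1.213]
ft_force: [-5.7, 0.7, -2.3]
width: 15.5
```

Request:
{"op": "carry_out", "data": {
  "commands": [
    [-0.0002,0.001,0,0,0,0]
  ]
}}

```text
t: 12.25
ee_pos: [556.7, 218.6, 165.8]
orientation: [1.208, 1.21, -1.214]
ft_force: [-5.5, 0.1, -3.3]
width: 15.5
```

Request:
{"op": "carry_out", "data": {
  "commands": [
    [-0.0003,-0.001,0,0,0,0.2],
    [0,0,0.0015,0,0,0.1]
  ]
}}

```text
t: 12.5
ee_pos: [556.2, 217.3, 166.1]
orientation: [1.212, 1.205, -1.209]
ft_force: [-2.5, 1.0, -6.5]
width: 16.3
```

Run:
```python
from h import *
st();plan([555.4,214,165.9],-0.13,2)
```

```text
t 12.5 p [556.2 217.3 166.1] yaw -0.14 xdown [ 0.003 -0.001 -1.   ] F [-2.5  1.  -6.5] M [0.24 0.33 0.18] w 16.3 q [ 0.35  0.45  1.74 -0.    0.95  0.36]
[0.0001, -0.0004, 0.0016, -0.0, 0.03, -0.09]
[0.0001, -0.0004, 0.0016, -0.0, 0.03, -0.09]
```

Request:
{"op": "carry_out", "data": {
  "commands": [
    [0.0001,-0.0005,0.0015,0,0,-0.1],
    [0.0001,-0.0003,0.0015,0,0,0]
  ]
}}

```text
t: 12.75
ee_pos: [556.0, 214.1, 166.1]
orientation: [1.212, 1.206, -1.209]
ft_force: [-1.0, 0.6, -6.6]
width: 15.7
```

Request:
{"op": "carry_out", "data": {
  "commands": [
    [0,0,0.001,0,0,0],
    [0,0,0.001,0,0,0]
  ]
}}

```text
t: 13.0
ee_pos: [556.2, 212.6, 166.4]
orientation: [1.213, 1.206, -1.209]
ft_force: [-3.4, 6.5, -3.8]
width: 15.7
```

Request:
{"op": "carry_out", "data": {
  "commands": [
    [0,0,0.001,0,0,0]
  ]
}}

```text
t: 13.12
ee_pos: [556.2, 212.5, 166.7]
orientation: [1.215, 1.207, -1.208]
ft_force: [-2.0, 5.0, -5.0]
width: 15.9
```

Fences felt at TCP x≈556.4 and y≈212.6. I back off 1 mm from each and lower.

Request:
{"op": "carry_out", "data": {
  "commands": [
    [0,-0.0008,-0.001,0,0.1,0]
  ]
}}

```text
t: 13.25
ee_pos: [555.5, 213.4, 166.8]
orientation: [1.216, 1.208, -1.207]
ft_force: [0.1, 0.2, -6.9]
width: 15.5
```

Run:
```python
from h import *
st();plan([555.4,213.6,165],-0.13,1)
```

```text
t 13.25 p [555.5 213.4 166.8] yaw -0.18 xdown [ 0.004  0.004 -1.   ] F [ 0.1  0.2 -6.9] M [-0.12 -0.11  0.02] w 15.5 q [0.35 0.45 1.74 0.   0.95 0.35]
[0.0018, -0.0001, -0.0002, -0.05, -0.23, -0.21]
```

Request:
{"op": "carry_out", "data": {
  "commands": [
    [0.0008,-0.0001,-0.0002,0,-0.2,-0.2],
    [0.001,0,0,0,0,0]
  ]
}}

```text
t: 13.5
ee_pos: [555.9, 213.3, 165.1]
orientation: [1.212, 1.207, -1.211]
ft_force: [-0.5, -0.1, -6.9]
width: 15.7
```

Request:
{"op": "carry_out", "data": {
  "commands": [
    [0.001,0,0,0,0,0]
  ]
}}

```text
t: 13.62
ee_pos: [555.9, 213.2, 163.9]
orientation: [1.212, 1.207, -1.211]
ft_force: [-0.3, -0.2, -6.8]
width: 15.8
```

Request:
{"op": "carry_out", "data": {
  "commands": [
    [0.001,0,0,0,0,0]
  ]
}}

```text
t: 13.75
ee_pos: [555.9, 213.2, 162.8]
orientation: [1.212, 1.207, -1.211]
ft_force: [-0.7, 0.9, -5.9]
width: 15.7
```

It is entering the sockets freely. Home should be at TCP z≈156.

Request:
{"op": "carry_out", "data": {
  "commands": [
    [0.0015,0,0,0,0,0],
    [0.0015,0,0,0,0,0]
  ]
}}

```text
t: 14.0
ee_pos: [555.9, 213.2, 159.6]
orientation: [1.212, 1.207, -1.211]
ft_force: [-0.6, 1.5, -6.9]
width: 15.8
```

Request:
{"op": "carry_out", "data": {
  "commands": [
    [0.0015,0,0,0,0,0],
    [0.001,0,0,0,0,0]
  ]
}}

```text
t: 14.25
ee_pos: [555.9, 213.2, 156.9]
orientation: [1.212, 1.207, -1.211]
ft_force: [-0.7, 0.5, -6.4]
width: 15.9
```

Request:
{"op": "carry_out", "data": {
  "commands": [
    [0.0008,0,0,0,0,0]
  ]
}}

```text
t: 14.38
ee_pos: [556.0, 213.2, 156.2]
orientation: [1.212, 1.207, -1.211]
ft_force: [-3.4, -0.2, 1.2]
width: 16.0
```

Request:
{"op": "carry_out", "data": {
  "commands": [
    [0.0008,0,0,0,0,0]
  ]
}}

```text
t: 14.5
ee_pos: [556.0, 213.2, 156.1]
orientation: [1.212, 1.207, -1.211]
ft_force: [-4.4, -2.2, 7.3]
width: 15.6
```

Request:
{"op": "carry_out", "data": {
  "commands": [
    [-0.0003,0,0,0,0,0],
    [0,0,0,0,0,0],
    [0,0,0,0,0,0],
    [0,0,0,0,0,0],
    [0,0,0,0,0,0],
    [0,0,0,0,0,0]
  ],
  "grip": 0.4
}}

```text
t: 15.25
ee_pos: [558.6, 214.0, 158.4]
orientation: [1.216, 1.204, -1.206]
ft_force: [0.7, 0.4, -0.0]
width: 53.0
```

Request:
{"op": "carry_out", "data": {
  "commands": [
    [-0.01,0,0,0,0,0],
    [-0.02,0,0,0,0,0],
    [-0.03,0,0,0,0,0],
    [-0.03,0,0,0,0,0],
    [-0.03,0,0.01,0,0,0],
    [-0.02,0,0.03,0,0,0],
    [0,0,0.03,0,0,0],
    [0,0,0.02,0,0,0]
  ]
}}

```text
t: 16.25
ee_pos: [557.7, 122.8, 307.8]
orientation: [1.217, 1.203, -1.2]
ft_force: [0.2, -1.1, 0.1]
width: 52.6
```

Request:
{"op": "carry_out", "data": {
  "commands": [
    [0,0,0.03,0,0,0],
    [0,0,0.03,0,0,0],
    [0,0,0.02,0,0,0],
    [0,0,0,0,0,0]
  ],
  "grip": 1
}}

```text
t: 16.75
ee_pos: [557.3, 39.1, 308.3]
orientation: [1.219, 1.202, -1.201]
ft_force: [-0.0, -0.0, -0.4]
width: 16.4
```

Run:
```python
from h import *
st();img('wrist','w3.png')
```

```text
t 16.75 p [557.3  39.1 308.3] yaw -0.14 xdown [ 0.011  0.003 -1.   ] F [-0.  -0.  -0.4] M [ 0.02 -0.08  0.02] w 16.4 q [0.05 0.23 1.7  0.   1.2  0.05]
```

View pics/w3.png

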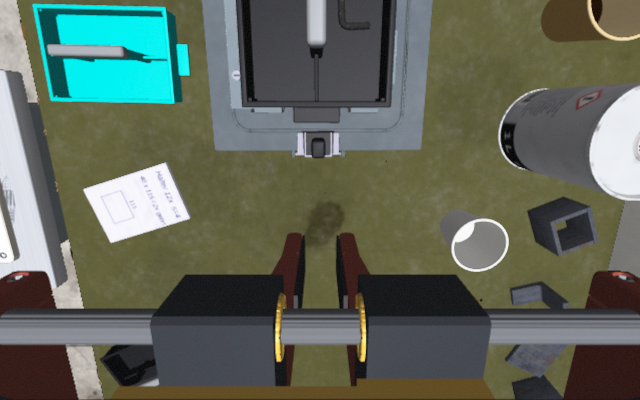

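The tray sits square and straight on the plate with its front rim at (239,106)–(389,105). The knob top is at (318,147) and the cup is untouched.

Run:
```python
from h import *
d=load('wrist')
print(unproj(d,318,147,138),[unproj(d,u,v,134) for u,v in((239,106),(390,105))])
plan([555.5,45,200],-0.1,3)
```

```text
[556.07076619  74.30520137 138.        ] [array([480.49430926, 113.2676083 , 134.        ]), array([625.59703064, 113.76757539, 134.        ])]
[0.0361, -0.001, -0.0016, -0.0, -0.06, -0.22]
[0.0361, -0.0009, -0.0017, -0.0, -0.06, -0.22]
[0.0361, -0.0008, -0.0017, -0.0, -0.06, -0.22]
```

Request:
{"op": "carry_out", "data": {
  "commands": [
    [0.03,-0.0005,-0.001,0,-0.1,-0.3],
    [0.04,-0.0005,-0.001,0,0,-0.3],
    [0.04,-0.0005,0,0,0,0],
    [0.035,0,0,0,0,0],
    [0.02,0,0,0,0,0],
    [0.01,0,0,0,0,0],
    [0.005,0,0,0,0,0],
    [0,0,0,0,0,0]
  ],
  "grip": 1
}}

```text
t: 17.8
ee_pos: [559.0, 49.6, 124.9]
orientation: [1.212, 1.21, -1.201]
ft_force: [-0.2, -0.3, -0.2]
width: 0.5
```

Run:
```python
from h import *
st();plan([555.5,50,116],-0.1,2)
```

```text
t 17.8 p [559.   49.6 124.9] yaw 0.19 xdown [ 0.005  0.004 -1.   ] F [-0.2 -0.3 -0.2] M [-0.02 -0.06  0.02] w 0.5 q [0.07 0.46 1.84 0.   0.83 0.06]
[0.0045, -0.0018, -0.0002, 0.14, -0.11, -0.14]
[0.0045, -0.0018, -0.0002, 0.14, -0.11, -0.14]
```

Request:
{"op": "carry_out", "data": {
  "commands": [
    [0.004,-0.0018,0,0.2,-0.1,-0.1],
    [0.004,-0.0018,0,0.1,-0.1,-0.1],
    [0,0,-0.003,0,0,0],
    [0,0,-0.003,0,0,0]
  ]
}}

```text
t: 18.3
ee_pos: [556.2, 55.4, 118.2]
orientation: [1.213, 1.205, -1.208]
ft_force: [-0.2, -2.5, -1.9]
width: 0.4
```

Request:
{"op": "carry_out", "data": {
  "commands": [
    [0,0,-0.003,0,0,0],
    [0,0,-0.003,0,0,0]
  ]
}}

```text
t: 18.55
ee_pos: [556.2, 61.5, 118.2]
orientation: [1.213, 1.204, -1.208]
ft_force: [0.0, -2.8, -1.7]
width: 0.4
```

Request:
{"op": "carry_out", "data": {
  "commands": [
    [0,0,-0.003,0,0,0],
    [0,0,-0.003,0,0,0]
  ]
}}

```text
t: 18.8
ee_pos: [556.2, 67.9, 118.2]
orientation: [1.212, 1.204, -1.208]
ft_force: [0.0, -2.3, -1.0]
width: 0.3
```

Request:
{"op": "carry_out", "data": {
  "commands": [
    [0,0,-0.003,0,0,0],
    [0,0,-0.003,0,0,0]
  ]
}}

```text
t: 19.05
ee_pos: [556.2, 72.3, 118.3]
orientation: [1.208, 1.203, -1.209]
ft_force: [0.4, -25.5, 3.1]
width: 0.5
```

The latch slid about 20 mm at 2–3 N, then met a stop. Backing off and looking.

Request:
{"op": "carry_out", "data": {
  "commands": [
    [0,0,0.003,0,0,0],
    [0,0,0.01,0,0,0],
    [0,0,0.02,0,0,0],
    [-0.02,0,0.02,0,0,0],
    [-0.04,0,0.01,0,0,0],
    [-0.04,0,0,0,0,0],
    [-0.03,0,0,0,0,0],
    [0,0,0,0,0,0]
  ]
}}

```text
t: 20.05
ee_pos: [555.4, 2.8, 252.3]
orientation: [1.211, 1.202, -1.21]
ft_force: [0.1, 0.2, -0.3]
width: 0.4
```

Run:
```python
from h import *
st();img('wrist','w4.png');img('scene','s3.png');img('top','t3.png')
w=cv2.imread('pics/w4.png')[0:200,170:450];s=cv2.imread('pics/s3.png')[180:320,130:310]
w=cv2.resize(w,(420,300),interpolation=cv2.INTER_CUBIC);s=cv2.resize(s,(386,300),interpolation=cv2.INTER_CUBIC)
t=cv2.resize(cv2.imread('pics/t3.png')[140:240,165:300],(405,300),interpolation=cv2.INTER_CUBIC)
w2=cv2.resize(cv2.imread('pics/w4.png'),(386,300))
cv2.imwrite('pics/f.png',np.vstack([np.hstack([w,s])[:,:791],np.hstack([t,w2])]))
```

```text
t 20.05 p [555.4   2.8 252.3] yaw -0.2 xdown [ 0.004 -0.003 -1.   ] F [ 0.1  0.2 -0.3] M [ 0.   -0.11  0.05] w 0.4 q [-0.01  0.29  1.76 -0.    1.09 -0.01]
```

View pics/f.png

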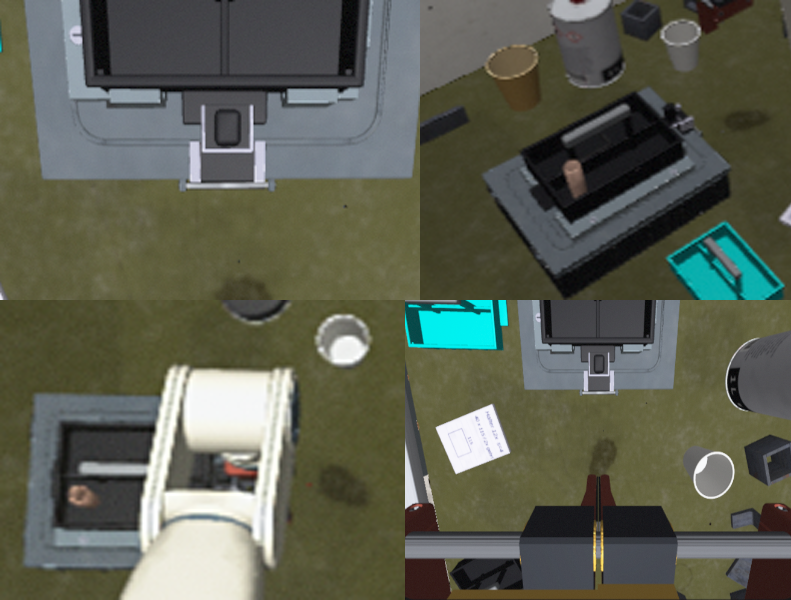

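The latch tongue (panel pixel 228,115) lies over the lip at (183–280, 90–122). The tray is level, the nozzle is standing in it and the cup is in place. I check the knob position in numbers.

Run:
```python
from h import *
d=load('wrist')
for v in (109,145): print(unproj(d,170+228/1.5,v/1.5,138)[:2])
print('lip end',unproj(d,170+190/1.5,122/1.5,98)[:2],'lid edge',unproj(d,170+100/1.5,178/1.5,80)[:2])
```

```text
[556.55380487 100.68336474]
[556.51134398  83.0464572 ]
lip end [534.44626409  96.91127676] lid edge [474.75851772  64.24659903]
```

Run:
```python
from h import *
print(ctrl.close_job());st()
```

```text
the job is handed in; nothing more can be done
None
the job is handed in; nothing more can be done
```

I carried the loaded tray by its grip bar onto the stacking plate and felt for the +x and −y fences. Backing off about 1 mm in both x and y, I lowered it into the sockets, released it and pushed the latch closed. The job is handed in at about 20 s of the 67 s; no verdict was reported.

- **Seating:** the tray touched the plate top at TCP z 165.1 and came home at 156.1, which is the 9 mm drop expected. The highest contact force I read between moves was about 18 N vertically, with up to 12 N sideways. While sliding on the plate it stuck by friction, so I raised it slightly and felt for the fences with the lugs just clear of the plate.
- **Latch:** it slid about 20 mm at 2–3 N and then met a firm stop, where I read 25 N. The wrist view shows the tongue over the tray's lip.
- **Last pictures:** the tray is level, the nozzle is standing in it, the cup is in place and the arm is clear. The key was hidden in the final view but was seen lying in the tray after it was released.
- **Disagreement:** the camera put the closed knob about 3 mm further along +y than I expected. That is within what I could read off the picture, and I relied on the end stop instead.

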